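# Re-pin the door stay of a slide-drying cabinet

### The job

The door of the small drying cabinet is propped ajar by a flat perforated stay on its roof, whose long slot sits over an upright pin. Lift the stay off the pin by its knob, swing the door wider open with it, and drop the middle one of its three round holes over the pin, fully down so that the stay lies flat; feel for the pin with a light touch, never force the stay against it, then let go and leave the other things on the bench where they are.

Things in the scene. Friction and masses are not known exactly. Their poses are not given: they have to be found in the camera images.
- knob (a point): centre of the stay's black ball knob, 22 mm across, on a 10 mm thick neck on the stay's free end; 31 mm above the stay's underside and 250 mm from the pivot. Its x axis runs along the stay from pivot to knob; z is up when the stay lies flat. A push down here bears 1.4 times as hard on a pin under the target hole.
- middle_hole (a point): middle of the target hole, on the stay's underside, 182 mm from the pivot; axes as for the knob. From the pivot to the knob the stay has a slot 36 mm long and 11.5 mm wide centred at 110 mm (the pin is somewhere in it at the start), then three round holes 11.5 mm across at 150, 182 (the target) and 214 mm.
- pivot (a point): pivot of the stay on the door's top edge, on the stay's underside. It is a ball joint that stays fastened to the door 100 mm from the door's hinge axis: the stay turns and tilts freely about it, and moves the door when pushed or pulled lengthwise.
- plate (a point): middle of the dark track on the steel plate (58 x 28 mm) on the cabinet's roof, on the plate's top face, 156 mm above the bench. The 8 mm pin stands 14 mm above the plate, clamped by hand anywhere along the track up to 11 mm either side of this point: unmeasured, to be felt. Axes are the cabinet's (x to its back, z up); the track runs 37 degrees from x towards y.
- hinge (a point): point on the door's vertical hinge axis at the height of the plate's top face; axes as for the plate. It lies 38 mm in front (-x) and 140 mm to -y of the plate point.
- cabinet: white sheet-metal cabinet, fixed, 220 mm deep (x), 260 mm wide (y), 150 mm high; origin at the centre of its underside, front (with the door) to its -x, z up. The plate point lies at (-80, 25, 156) mm in this frame. The pin on its roof is flat-topped and rigid.
- door (a joint): door angle in rad from its angle at the start (already ajar about 34 degrees); grows as the door swings further open, towards the cabinet's -x. The target hole at the track's middle corresponds to about 0.78. The hinge has light friction (about 1 N at the pivot) and stays where it is left.
- mouse: black computer mouse, loose, 105 x 60 mm, 34 mm high; origin at the centre of its underside. Leave alone.
- reagent: amber glass bottle, loose, 60 mm across, 120 mm tall; origin at the centre of its underside. Leave alone.
- slide_box: blue plastic slide box, loose, 85 x 100 x 34 mm; origin at the centre of its underside. Leave alone.
- stay: the stay: a flat aluminium bar 274 mm long, 22 mm wide, 5 mm thick, about 0.14 kg; origin at the pivot on its underside, x along the bar to the knob, z up when flat. At the start and when seated it lies flat, its underside level with the plate's top, and within 8 degrees of the track's direction.

How it is judged:
On the way, in this order (a step that is already met when the one before it is completed fails the run):
1. the stay is lifted clear of the pin (z of middle_hole in the frame of plate above 0.024 m), for 0.2 s.
2. the middle hole has dropped over the pin and the stay lies flat (horizontal distance between middle_hole and plate below 0.014 m and z of middle_hole in the frame of plate below 0.004 m and z of knob in the frame of plate below 0.037 m), for 0.2 s.
At the end, for the whole second after the job is handed in: The stay lies flat and at rest with its middle round hole over the pin: that hole within 14 mm, level, of the track's middle (the pin's range plus play), its underside there within 4 mm of the plate, the knob's centre 25 to 37 mm above the plate's top face; the stay is released (all of step 2 and z of knob in the frame of plate above 0.025 m and linear speed of stay below 0.02 m/s); the robot touches nothing.
It fails at once if the stay is pressed against the pin, plate or cabinet with more than 35 N (contact force between stay and cabinet above 35 N).
It fails at once if the mouse is pushed more than 20 mm (distance of mouse from where it was at the start of the episode above 0.02 m).
It fails at once if the bottle is pushed more than 20 mm (distance of reagent from where it was at the start of the episode above 0.02 m).
It fails at once if the slide box is pushed more than 20 mm (distance of slide_box from where it was at the start of the episode above 0.02 m).
It also fails if it takes over 56 s, if anything falls off the work surface, if the arm or the gripper's body presses on something with over 40 N, if the wrist force passes 120 N, or if a joint passes its speed limit or range.

### The arm

A 7-joint arm with a two-finger parallel gripper is mounted at the origin on the work surface. World frame = base frame: x ahead of the robot, y to its left, z up, the work surface at z = 0. Lengths are in m, angles in rad, forces in N, time in s.
With the tool pointing down it reaches from about 0.35 to 0.9 m from the base axis. Payload 8.1 kg.
Tool frame: the origin (TCP) lies midway between the tips of the shut fingers; the grasp point (between the pads) lies grip_point_offset behind it (grip_point_offset is the distance from the TCP to the grasp point, in m); x points along the fingers, y is the direction in which the jaws open and shut, and the axes are right-handed (so a half turn about x gives the same grasp; the last joint's range is limited). The gripper opens to 85 mm and grips with 20 to 120 N. Pads are 22 mm wide; open, the fingers measure 114 mm over their backs; the gripper's body (76 mm by 85 mm) begins 54 mm behind the grasp point. The pads swing forward as they close: fully open they stand 13 mm farther back than shut.
Start: joints at [1.125, 0.434, 0.025, 1.573, -0.012, 1.134, -0.075], TCP at [0.21, -0.589, 0.231] pointing down, gripper open.
Joint ranges: [-2.62, 2.62], [-0.44, 2.09], [-1.27, 1.32], [0.08, 2.57], [-1.32, 4.46], [0.12, 2], [-2.74, 2.74]. Speed limits (rad/s): [2.22, 2.22, 3.01, 3.01, 3.14, 3.14, 3.14].

### API

Orientations are given as a rotation vector (axis times angle).
In Python, from rig import get_obs, get_image, camera_model, close_job, grip_point_offset gives the robot as it stands.
- The arm moves only by the tool apply_moves, never from a script. Its argument "rows" is a list of rows, each a list of 3 entries, a list of its own where there are three numbers: the shift along the tool's x, y, z in m, then the turn about the tool's x in rad, then the closure in counts, from 0 (fully open) to 255 (shut). A call has 1 to 20 rows; each row shifts and turns the commanded pose from where the row before left it, along the tool's axes as they then stand; what a row does not reach is not made up. A row lasts 1/8 s, in which the tool goes at most 62.5 mm and 10.7 degrees, less where a joint would pass 70% of its speed; a pose out of reach is approached as far as the arm can. A call with a gripper value outside its range is refused whole. The fingers move at their own pace and stop on an object; "squeeze" is the grip in N (left out, the last holds). Time passes only in rows, so rows that do not move let the fingers close. It gives the time, the measured TCP pose, the force and the opening at its end, in the units of the state.
- get_obs(): the state, without advancing time (a new reading comes with each control period).
- get_image(name): name is "scene" or "top" or "wrist"; returns the picture (384x512x3 uint8, red, green, blue); there is no depth.
- camera_model(name): a dict with "fx", "fy", "cx", "cy" (pixels), "R" (3x3) and "t" (3): a world point X has camera coordinates R X + t; the wrist camera has in their place "tool_from_camera" (4x4, takes a point from camera to tool coordinates, whose origin is the TCP and whose axes are the tool frame's). Camera axes: x right, y down, z forward; pixel columns grow to the right and rows downward; lengths in m; the calibration is good to about 2 mm. A picture is of the moment at which its call begins: read the wrist's pose just before it. camera_model takes no time and is no camera call.
- close_job(): hands the job in, once; it reports no verdict.
The state is a dict: "time_s": time; "joint_pos": joint angles; "joint_vel": joint speeds; "joint_torque": joint torques, N m; "eef_pos": TCP position; "eef_rot": TCP orientation; "force": force on the tool from outside, world axes, zero at the start; "ft_torque": the same for the moment, N m; "opening": finger opening in m.
Only numpy, scipy, OpenCV 4.12 (cv2) and the standard library are available. Lean on these libraries where they do the work, as an engineer would, in place of code of your own. Each camera call takes 0.05 s, during which the arm holds its last target.

## Working session

There is one attempt and no reset: what is moved stays moved. The work goes in short steps, Python scripts to look and compute and a tool call to move; the robot and the scene stay as the last step left them, time stands still between calls to the robot, and variables do not carry over. Pictures are saved under pics/ and viewed, and the job is handed in when it is done.

Besides the shell and the picture viewer there is one more tool, called as name([rows], argument=value, ...), one row to a line, values as JSON. apply_moves: Moves the arm, as the interface text tells. Its arguments: {"type":"object","properties":{"rows":{"type":"array","items":{"type":"array"}},"squeeze":{"type":"number"}},"required":["rows"]}

```bash
ls; mkdir -p pics; python3 - <<'E'
from rig import *
import rig,cv2,numpy as np
o=get_obs()
for k,v in o.items(): print(k,np.round(v,4))
print(grip_point_offset if not callable(grip_point_offset) else grip_point_offset())
for n in ["scene","top","wrist"]:
    im=get_image(n); cv2.imwrite(f"pics/{n}0.png",im[:,:,::-1]); print(n,camera_model(n))
E
```

```text
pics
time_s 0.0
joint_pos [ 1.1254  0.4352  0.025   1.5741 -0.0116  1.134  -0.0751]
joint_vel [-0.0011  0.0012  0.0007 -0.0005  0.0003 -0.0012  0.0016]
joint_torque [ 1.90000e-03 -6.70469e+01  1.02630e+00 -3.16223e+01  1.56000e-02
  1.22000e-02 -0.00000e+00]
eef_pos [ 0.2099 -0.5882  0.2305]
eef_rot [ 2.0356  0.3539 -2.0364]
force [ 1.5794 -0.2923 -0.7617]
ft_torque [ 0.0369 -0.0174 -0.0352]
opening 0.0855
0.0187
scene {'fx': 442.93790564674663, 'fy': 442.93790564674663, 'cx': 257.99556414580906, 'cy': 185.82615457627483, 'R': array([[-0.05708904,  0.99832861, -0.0089905 ],
       [ 0.67008676,  0.03164007, -0.74160815],
       [-0.74008417, -0.04836211, -0.67077308]]), 't': array([ 0.00404907, -0.28299676,  1.62176468])}
top {'fx': 478.3089366138771, 'fy': 478.3089366138771, 'cx': 259.4002591848927, 'cy': 194.06611960513902, 'R': array([[ 0.01370359, -0.9996752 ,  0.02148721],
       [-0.99786825, -0.01504376, -0.06350306],
       [ 0.06380568, -0.02057118, -0.9977503 ]]), 't': array([0.01092504, 0.56784177, 1.48620919])}
wrist {'fx': 327.9365751178937, 'fy': 327.9365751178937, 'cx': 257.0115018717814, 'cy': 191.11903221495365, 'tool_from_camera': array([[-1.40386689e-03, -3.25521401e-01,  9.45533631e-01,
        -1.41603532e-01],
       [ 9.99998410e-01, -1.49647497e-03,  9.69537205e-04,
         3.20086597e-04],
       [ 1.09936230e-03,  9.45533489e-01,  3.25522984e-01,
        -8.31958700e-02],
       [ 0.00000000e+00,  0.00000000e+00,  0.00000000e+00,
         1.00000000e+00]])}
```

View pics/scene0.png

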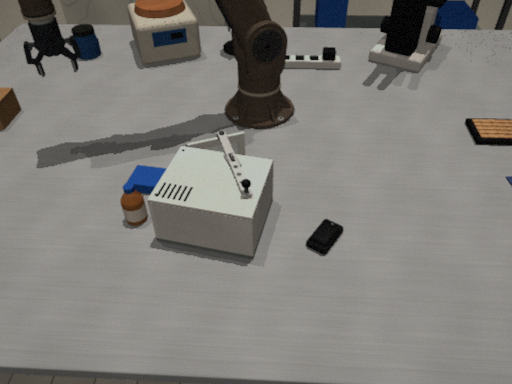

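View pics/top0.png

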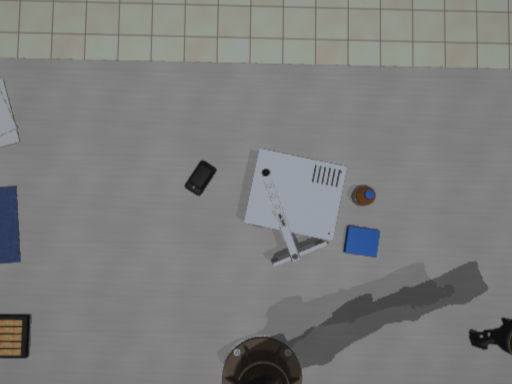

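View pics/wrist0.png

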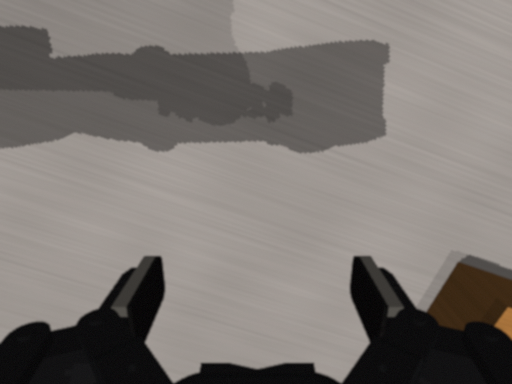

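```bash
python3 - <<'E'
import cv2
a=cv2.imread("pics/top0.png")[140:275,230:390]
cv2.imwrite("pics/topz.png",cv2.resize(a,None,fx=5,fy=4.4,interpolation=cv2.INTER_CUBIC) if 0 else cv2.resize(a,None,fx=4.4,fy=4.4,interpolation=cv2.INTER_CUBIC))
a=cv2.imread("pics/scene0.png")[120:255,115:280]
cv2.imwrite("pics/scenez.png",cv2.resize(a,None,fx=4.4,fy=4.4,interpolation=cv2.INTER_CUBIC))
E
```

```text
(no output)
```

View pics/topz.png

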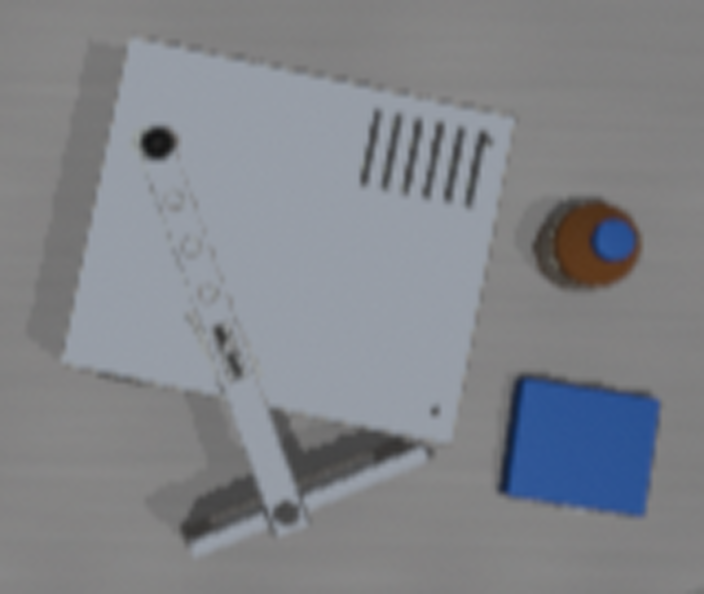

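View pics/scenez.png

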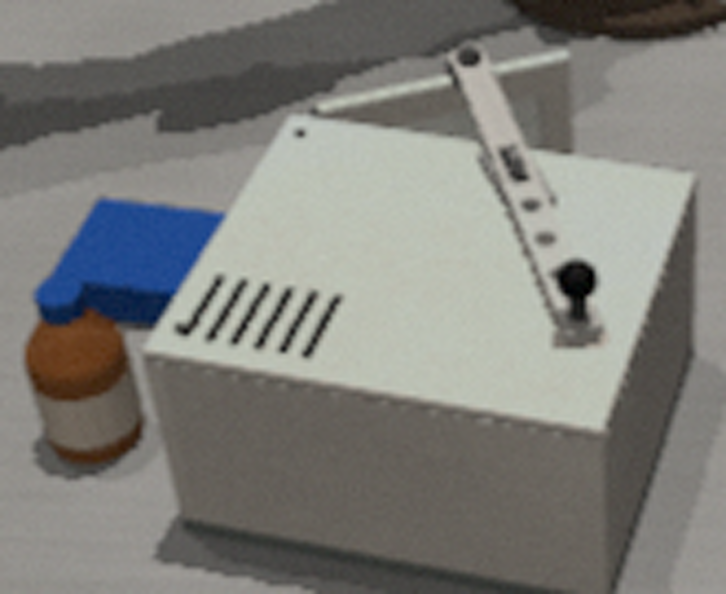

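```bash
cat > h.py <<'E'
import numpy as np, cv2
from rig import *
from scipy.optimize import least_squares
from scipy.spatial.transform import Rotation as Rn
def proj(n,X):
    c=camera_model(n); p=c["R"]@np.asarray(X,float)+c["t"]
    return np.array([c["fx"]*p[0]/p[2]+c["cx"],c["fy"]*p[1]/p[2]+c["cy"]])
def ray(n,uv,z):
    c=camera_model(n); d=c["R"].T@np.array([(uv[0]-c["cx"])/c["fx"],(uv[1]-c["cy"])/c["fy"],1]); o=-c["R"].T@c["t"]
    return o+d*(z-o[2])/d[2]
def rayw(uv,z,o):
    c=camera_model("wrist"); T=c["tool_from_camera"]; R=Rn.from_rotvec(o["eef_rot"]).as_matrix()
    d=R@T[:3,:3]@np.array([(uv[0]-c["cx"])/c["fx"],(uv[1]-c["cy"])/c["fy"],1]); p=R@T[:3,3]+o["eef_pos"]
    return p+d*(z-p[2])/d[2]
def projw(X,o):
    c=camera_model("wrist"); T=c["tool_from_camera"]; R=Rn.from_rotvec(o["eef_rot"]).as_matrix()
    p=T[:3,:3].T@(R.T@(np.asarray(X)-o["eef_pos"])-T[:3,3])
    return np.array([c["fx"]*p[0]/p[2]+c["cx"],c["fy"]*p[1]/p[2]+c["cy"]])
def tri(obs):
    f=lambda X: np.concatenate([proj(n,X)-uv for n,uv in obs])
    r=least_squares(f,[0.5,0,0.18]); return r.x,r.fun
E
python3 - <<'E'
from h import *
T=lambda X,Y:np.array([230+(X+.5)/4.4-.5,140+(Y+.5)/4.4-.5]); S=lambda X,Y:np.array([115+(X+.5)/4.4-.5,120+(Y+.5)/4.4-.5])
C=[(.11,.13),(.11,-.13),(-.11,-.13),(-.11,.13)]
ot=[T(131,38),T(514,118),T(450,440),T(63,360)]
os_=[S(605,432),S(147,352),S(292,115),S(693,177)]
def cab(p,q,z):
    c,s=np.cos(p[2]),np.sin(p[2]); return np.array([p[0]+c*q[0]-s*q[1],p[1]+s*q[0]+c*q[1],z])
def f(p): return np.concatenate([proj("top",cab(p,q,.15))-u for q,u in zip(C,ot)]+[proj("scene",cab(p,q,.15))-u for q,u in zip(C,os_)])
r=least_squares(f,[.5,0,0]);print(r.x,np.round(r.fun,1))
p=r.x
for n,q in dict(plate=(-.08,.025),hinge=(-.118,-.115)).items(): print(n,cab(p,q,.156))
for nm,a,b in [("knob",T(158,142),S(577,280)),("pivot",T(287,512),S(470,57))]:
    X,e=tri([("top",a),("scene",b)]);print(nm,X,np.round(e,1))
print("knob z.187",ray("top",T(158,142),.187),ray("scene",S(577,280),.187))
print("pivot z.161",ray("top",T(287,512),.163),ray("scene",S(470,57),.163))
for nm,a in dict(h150=(207,294),h182=(190,246),h214=(174,202)).items(): print(nm,ray("top",T(*a),.161))
for nm,a in dict(h150=(514,160),h182=(532,205),h214=(546,239)).items(): print(nm,ray("scene",S(*a),.161))
for nm,a in dict(box=(583,447)).items(): print(nm,ray("top",T(*a),.034))
E
```

```text
[ 0.5627742  -0.08235457 -0.18868911] [-0.3 -1.2  0.7 -1.2  0.7  0.5 -0.4  0.4  0.5 -0.1 -1.2 -0.5 -0.1 -0.8
  1.6 -1.1]
plate [ 0.48888341 -0.04279258  0.156     ]
hinge [ 0.42529787 -0.17318     0.156     ]
knob [0.6194267  0.00511328 0.1864285 ] [ 0.4 -0.   0.3  0. ]
pivot [ 0.38487263 -0.08143839  0.16237576] [ 0.4 -0.   0.4  0. ]
knob z.187 [0.61928389 0.0062919  0.187     ] [0.62007931 0.00436428 0.187     ]
pivot z.161 [ 0.38480723 -0.08033844  0.163     ] [ 0.38573906 -0.08231083  0.163     ]
h150 [ 0.5239996  -0.02750122  0.161     ]
h182 [ 0.55489786 -0.01614057  0.161     ]
h214 [ 0.58328656 -0.00543112  0.161     ]
h150 [ 0.48634943 -0.04423582  0.161     ]
h182 [ 0.52755312 -0.02959965  0.161     ]
h214 [ 0.55722852 -0.0188286   0.161     ]
box [ 0.42471762 -0.30164194  0.034     ]
```

```bash
python3 - <<'E'
from h import *
o=get_obs(); R=Rn.from_rotvec(o["eef_rot"]).as_matrix(); print(np.round(R,3))
E
```

```text
[[-0.001  0.336 -0.942]
 [ 0.001 -0.942 -0.336]
 [-1.    -0.001  0.   ]]
```

apply_moves([
  [[-0.037,0,0],0,0],
  [[-0.037,0,0],0,0],
  [[-0.036,0,0],0,0],
  [[0,-0.028,-0.035],0,0],
  [[0,-0.028,-0.035],0,0],
  [[0,-0.028,-0.035],0,0],
  [[0,-0.028,-0.035],0,0],
  [[0,-0.028,-0.035],0,0],
  [[0,-0.028,-0.035],0,0],
  [[0,-0.028,-0.035],0,0],
  [[0,-0.028,-0.035],0,0],
  [[0,-0.028,-0.035],0,0],
  [[0,-0.028,-0.035],0,0],
  [[0,-0.028,-0.035],0,0],
  [[0,-0.028,-0.035],0,0],
  [[0,-0.028,-0.035],0,0],
  [[0,-0.028,-0.035],0,0],
  [[0,-0.026,-0.03],0,0],
  [[0,0,0],0,0],
], squeeze=20)

```text
time_s: 2.52
eef_pos: [0.5599, -0.0165, 0.3407]
eef_rot: [2.032, 0.359, -2.033]
force: [-0.7, -0.2, 0.6]
opening: 0.0853
```

```bash
python3 - <<'E'
from h import *
o=get_obs(); print(o["time_s"],o["eef_pos"],o["eef_rot"],o["force"])
im=get_image("wrist")[:,:,::-1]; cv2.imwrite("pics/w1.png",im)
import json; json.dump({k:np.array(v).tolist() for k,v in o.items()},open("o1.json","w"))
for X in [(.489,-.043,.163),(.619,.005,.187),(.385,-.081,.163)]: print(projw(X,o))
E
```

```text
2.525 [ 0.55994008 -0.0165388   0.34069624] [ 2.0324558   0.35947098 -2.03339279] [-0.70450203 -0.24758727  0.55262595]
[257.40505455 234.04273158]
[256.42840004 102.86511874]
[257.67119141 318.16989757]
```

View pics/w1.png

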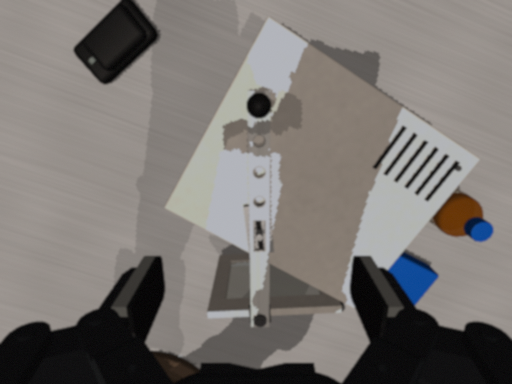

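```bash
python3 - <<'E'
import cv2
a=cv2.imread("pics/w1.png")[150:270,215:305]
cv2.imwrite("pics/w1z.png",cv2.resize(a,None,fx=5,fy=5,interpolation=cv2.INTER_CUBIC))
E
```

```text
(no output)
```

View pics/w1z.png

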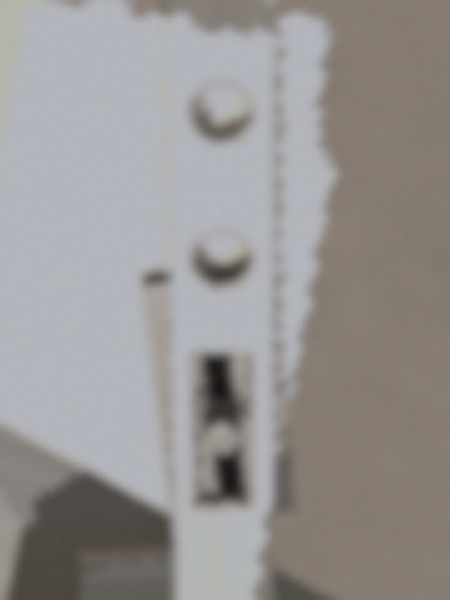

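```bash
python3 - <<'E'
import cv2
a=cv2.imread("pics/w1.png")[215:257,245:273]
cv2.imwrite("pics/w1zz.png",cv2.resize(a,None,fx=14,fy=14,interpolation=cv2.INTER_NEAREST))
E
```

```text
(no output)
```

View pics/w1zz.png

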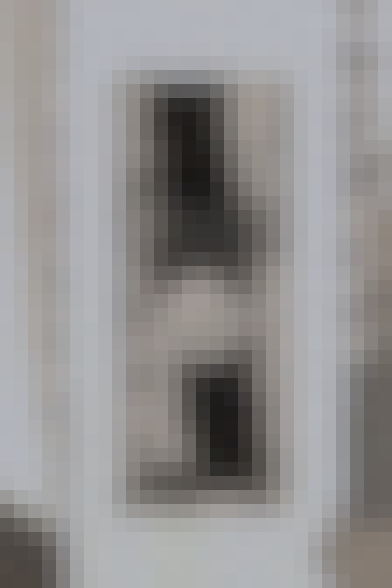

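```bash
python3 - <<'E'
from h import *
import json
o={k:np.array(v) for k,v in json.load(open("o1.json")).items()}
Z=lambda x,y,z: rayw((215+(x+.5)/5-.5,150+(y+.5)/5-.5),z,o)
K=rayw((258.3,104),.187,o); P=rayw((259.5,320),.163,o); 
print("knob",K,"piv",P,np.linalg.norm((K-P)[:2]))
u=(K-P)[:2]/np.linalg.norm((K-P)[:2]); 
for n,X in dict(pin=rayw((259,236.5),.170,o),h182=Z(222,109,.161),h150=Z(222,255,.161),slot128=Z(222,353,.161),slot92=Z(222,505,.161)).items():
    d=X[:2]-P[:2]; print(n,X,"along",d@u,"lat",u[0]*d[1]-u[1]*d[0], "rel plate",X[:2]-[.4889,-.0428], "from K",np.linalg.norm(X[:2]-K[:2]))
E
```

```text
knob [0.61865402 0.0031389  0.187     ] piv [ 0.38324081 -0.08395429  0.163     ] 0.25100718041059866
pin [ 0.49014242 -0.04437585  0.17      ] along 0.11399301007833203 lat 2.743127707640486e-05 rel plate [ 0.00124242 -0.00157585] from K 0.13701417307824157
h182 [ 0.55484137 -0.02087884  0.161     ] along 0.18282537372007285 lat -0.00038423456214259355 rel plate [0.06594137 0.02192116] from K 0.06818288934757002
h150 [ 0.5250834  -0.03170905  0.161     ] along 0.15115832627848722 lat -0.00021633668430909997 rel plate [0.0361834  0.01109095] from K 0.09984908849386985
slot128 [ 0.50405289 -0.03936295  0.161     ] along 0.12877863734468561 lat -9.768014439989064e-05 rel plate [0.01515289 0.00343705] from K 0.12222858209693171
slot92 [ 0.46960713 -0.05189924  0.161     ] along 0.09212306616066303 lat 9.666675907840303e-05 rel plate [-0.01929287 -0.00909924] from K 0.15888414365646722
```

```bash
cat >> h.py <<'E'
def td(X,o=None):
    o=o or get_obs(); R=Rn.from_rotvec(o["eef_rot"]).as_matrix(); return np.round(R.T@(np.asarray(X)-o["eef_pos"]),4), np.degrees(np.arctan2(-R[1,2],-R[0,2]))
E
python3 -c "
from h import *
print(td((.619,.004,.23)),td((.619,.004,.168)))"
```

```text
(array([ 0.1107, -0.0013, -0.0639]), np.float64(19.793456332236772)) (array([ 0.1727, -0.0013, -0.064 ]), np.float64(19.793456332236772))
```

apply_moves([
  [[0.02,0,-0.03],0,0],
  [[0.03,-0.001,-0.034],0,0],
  [[0.04,0,0],0,0],
  [[0.03,0,0],0,0],
  [[0.03,0,0],0,0],
  [[0.022,0,0],0,0],
  [[0,0,0],0,0],
  [[0,0,0],0,0],
])

```text
time_s: 3.58
eef_pos: [0.6197, 0.0014, 0.1703]
eef_rot: [2.037, 0.351, -2.035]
force: [0.2, 0.4, -0.1]
opening: 0.0855
```

```bash
python3 - <<'E'
from h import *
o=get_obs(); print(o["time_s"],o["eef_pos"],o["force"],td((.619,.004,.168)))
im=get_image("wrist")[:,:,::-1]; cv2.imwrite("pics/w2.png",im)
E
```

```text
3.575 [0.61968156 0.0013646  0.17034217] [ 0.21353452  0.35940161 -0.12290026] (array([ 0.0023, -0.0027, -0.0002]), np.float64(19.57546751290978))
```

View pics/w2.png

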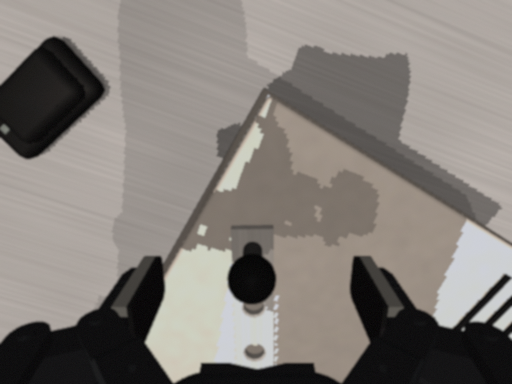

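```bash
python3 -c "
from h import *
X=rayw((252,279),.187,get_obs());print(X,td([X[0],X[1],.168]))"
```

```text
[0.61808322 0.00297673 0.187     ] (array([ 0.0026, -0.0018,  0.0013]), np.float64(19.59324888823519))
```

apply_moves([
  [[0.0025,-0.0018,0.001],0.01,60],
  [[0,0,0],0,120],
  [[0,0,0],0,160],
  [[0,0,0],0,185],
  [[0,0,0],0,255],
  [[0,0,0],0,255],
  [[0,0,0],0,255],
  [[0,0,0],0,255],
], squeeze=25)

```text
time_s: 4.62
eef_pos: [0.6178, 0.0035, 0.1669]
eef_rot: [2.041, 0.342, -2.041]
force: [-0.9, -1.0, 3.3]
opening: 0.0203
```

```bash
python3 - <<'E'
from h import *
o=get_obs(); print(o["time_s"],o["eef_pos"],o["force"],o["opening"],td((.619,.004,.168)))
im=get_image("wrist")[:,:,::-1]; cv2.imwrite("pics/w3.png",im)
E
```

```text
4.625 [0.61782036 0.00351771 0.16694547] [-0.89082625 -1.02511638  3.34739484] 0.020291392467924472 (array([-0.0011, -0.0001, -0.0013]), np.float64(19.0558027605399))
```

View pics/w3.png

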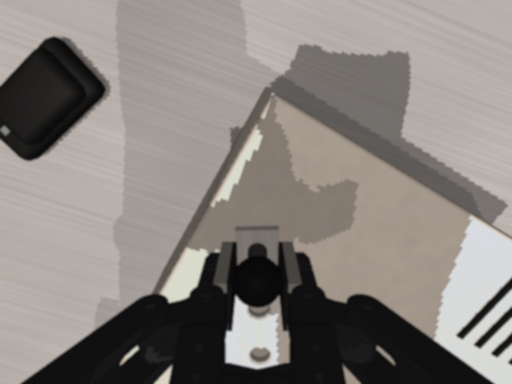

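apply_moves([
  [[-0.004,0,0.0006],0,255],
  [[-0.005,0,0.0009],0,255],
  [[-0.006,0,0.0011],0,255],
  [[-0.006,0,0.0012],0,255],
  [[-0.007,0,0.0015],0,255],
  [[-0.007,0,0.0015],0,255],
  [[-0.007,0,0.0016],0,255],
  [[-0.002,0,0.0004],0,255],
  [[0,0,0],0,255],
  [[0,0,0],0,255],
])

```text
time_s: 5.92
eef_pos: [0.6094, 0.0008, 0.2106]
eef_rot: [2.041, 0.343, -2.041]
force: [-0.3, -0.4, -2.3]
opening: 0.02
```

```bash
python3 - <<'E'
from h import *
o=get_obs(); print(o["time_s"],o["eef_pos"],o["force"],o["ft_torque"],o["opening"])
for n in ["wrist","top","scene"]: cv2.imwrite(f"pics/{n}4.png",get_image(n)[:,:,::-1])
a=cv2.imread("pics/scene4.png")[90:225,115:280]
cv2.imwrite("pics/scene4z.png",cv2.resize(a,None,fx=4.4,fy=4.4,interpolation=cv2.INTER_CUBIC))
E
```

```text
5.925 [0.60943694 0.00075564 0.21059799] [-0.33292636 -0.42121876 -2.33491842] [ 0.01812264 -0.05243896  0.02687449] 0.019953873491598363
```

View pics/scene4z.png

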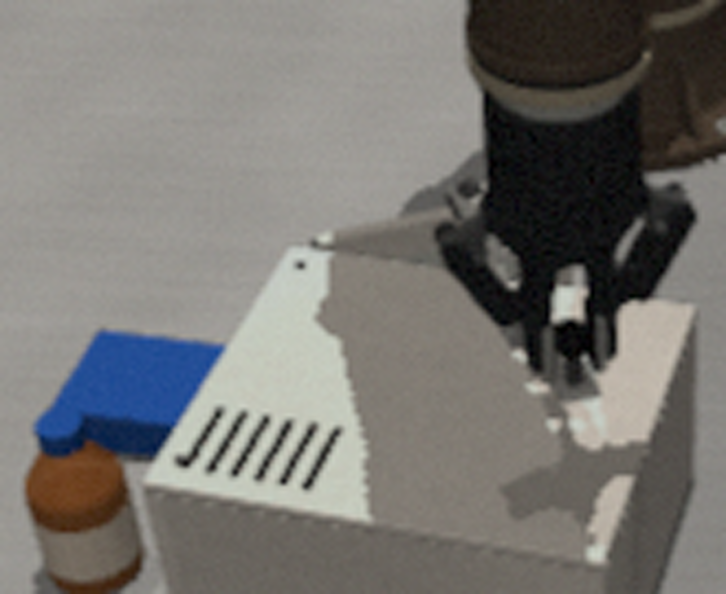

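View pics/wrist4.png

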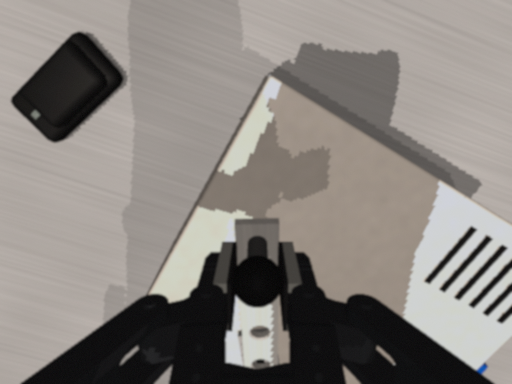

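```bash
cat >> h.py <<'E'
H=np.array([.4253,-.1732]); P0=np.array([.3838,-.0830]); PIN=np.array([.4900,-.0437])
def knob_for(hole_xy,th,L=.182):
    # hole horizontally at hole_xy with stay pitched th: returns knob xy, knob z, yaw
    dh=L*np.cos(th); d=hole_xy-H; D=np.hypot(*d); a=(.1**2-dh**2+D**2)/(2*D); h=np.sqrt(.1**2-a*a)
    e=d/D; n=np.array([-e[1],e[0]]); P=H+a*e+h*n
    u=(hole_xy-P)/dh; r=.25*np.cos(th)-.031*np.sin(th)
    return P+r*u, .156+.031*np.cos(th)+.25*np.sin(th), np.degrees(np.arctan2(u[1],u[0])),P
E
python3 - <<'E'
from h import *
tr=np.radians(37)-.18869; t=np.array([np.cos(tr),np.sin(tr)])
for th in (10,6,0):
  for s in (-.004,0,.004):
    K,z,y,P=knob_for(PIN+s*t,np.radians(th)); print(th,s,K,round(z,4),round(y,2),P,"tcp",K-.0005*np.array([np.cos(np.radians(y)),np.sin(np.radians(y))]),z-.0200)
K,z,y,P=knob_for(PIN,np.radians(10)); 
print(td((K[0]-.0004,K[1],.2106)))
E
```

```text
10 -0.004 [ 0.53940551 -0.0140948 ] 0.2299 30.62 [ 0.33217307 -0.13676684] tcp [ 0.53897525 -0.01434949] 0.20994108476011103
10 0 [ 0.54356195 -0.0133078 ] 0.2299 29.57 [ 0.33411206 -0.13215417] tcp [ 0.54312708 -0.01355455] 0.20994108476011103
10 0.004 [ 0.54765718 -0.01245177] 0.2299 28.6 [ 0.33622921 -0.1277424 ] tcp [ 0.5472182  -0.01269114] 0.20994108476011103
6 -0.004 [ 0.54156067 -0.01223625] 0.213 31.07 [ 0.33137455 -0.13887784] tcp [ 0.54113241 -0.01249429] 0.19296229457332983
6 0 [ 0.54576681 -0.01151673] 0.213 29.99 [ 0.33323013 -0.13417258] tcp [ 0.54533375 -0.01176665] 0.19296229457332983
6 0.004 [ 0.54990688 -0.01072508] 0.213 28.99 [ 0.33527141 -0.12967009] tcp [ 0.54946954 -0.01096744] 0.19296229457332983
0 -0.004 [ 0.54449803 -0.01011206] 0.187 31.33 [ 0.33094138 -0.14008729] tcp [ 0.54407092 -0.01037202] 0.167
0 0 [ 0.54875336 -0.00946489] 0.187 30.23 [ 0.33274836 -0.13532926] tcp [ 0.54832135 -0.00971662] 0.167
0 0.004 [ 0.55293765 -0.00874157] 0.187 29.22 [ 0.33474547 -0.13077505] tcp [ 0.55250127 -0.00898563] 0.167
(array([-0.    , -0.0084,  0.0672]), np.float64(19.067456157156997))
```

apply_moves([
  [[0,-0.001,0.0035],-0.0135,255],
  [[0,-0.0011,0.0055],-0.0135,255],
  [[0,-0.0011,0.0055],-0.0135,255],
  [[0,-0.0011,0.0055],-0.0135,255],
  [[0,-0.0011,0.0058],-0.0135,255],
  [[0,-0.0012,0.0058],-0.0135,255],
  [[0,-0.0012,0.0058],-0.0135,255],
  [[0,-0.0012,0.0058],-0.0135,255],
  [[0,-0.0011,0.0058],-0.0135,255],
  [[0,-0.0011,0.0058],-0.0135,255],
  [[0,-0.0011,0.0058],-0.0135,255],
  [[0,-0.0012,0.0058],-0.0135,255],
  [[0,0,0],0,255],
  [[0,0,0],0,255],
])

```text
time_s: 7.82
eef_pos: [0.5428, -0.0137, 0.2106]
eef_rot: [1.944, 0.491, -1.946]
force: [-1.0, -0.0, -1.4]
opening: 0.0199
```

```bash
python3 - <<'E'
from h import *
o=get_obs(); print(o["time_s"],o["eef_pos"],o["force"],o["ft_torque"],o["opening"],td((.5431,-.01355,.210)))
for n in ["wrist","top","scene"]: cv2.imwrite(f"pics/{n}5.png",get_image(n)[:,:,::-1])
a=cv2.imread("pics/scene5.png")[90:225,115:280]
cv2.imwrite("pics/scene5z.png",cv2.resize(a,None,fx=4.4,fy=4.4,interpolation=cv2.INTER_CUBIC))
a=cv2.imread("pics/top5.png")[140:300,230:390]
cv2.imwrite("pics/top5z.png",cv2.resize(a,None,fx=3.7,fy=3.7,interpolation=cv2.INTER_CUBIC))
E
```

```text
7.825 [ 0.54282609 -0.01368682  0.21056409] [-0.99704593 -0.00182311 -1.38414748] [-0.18891351  0.00343673  0.12021725] 0.019949801413938224 (array([ 0.0006,  0.    , -0.0003]), np.float64(28.319542765696102))
```

View pics/scene5z.png

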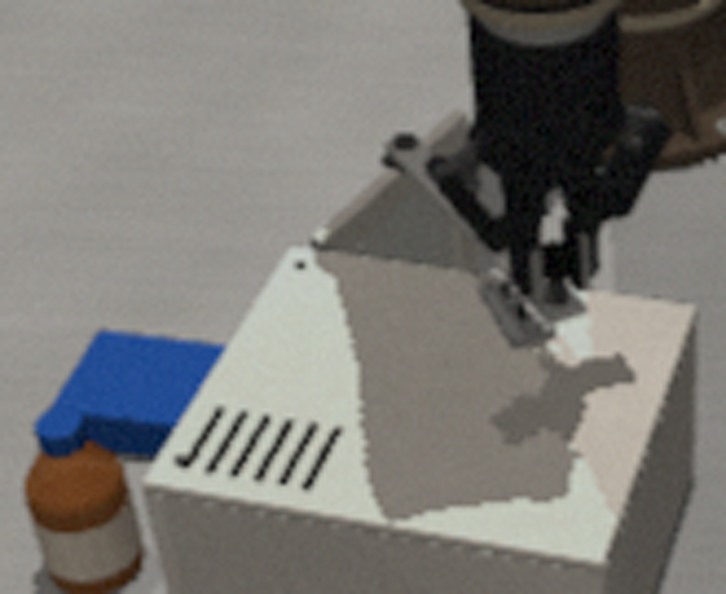

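View pics/wrist5.png

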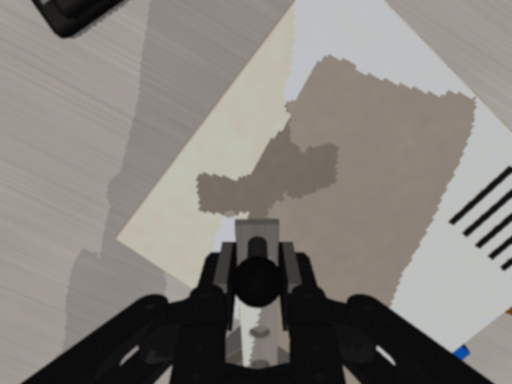

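View pics/top5z.png

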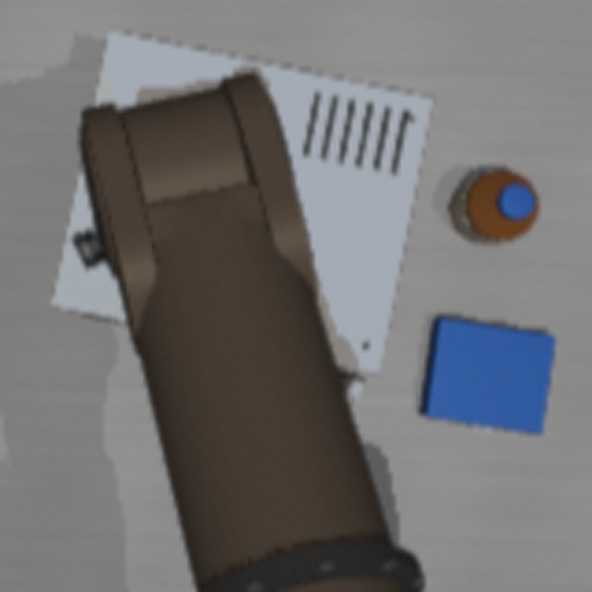

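```bash
python3 - <<'E'
from h import *
print(ray("scene",(115+403.5/4.4-.5,90+143.5/4.4-.5),.163))
P=np.array([.3341,-.1322,.163]);print(proj("scene",P), (115+403.5/4.4-.5,90+143.5/4.4-.5))
o=get_obs()
X=rayw((258,281),.2299,o); Y=rayw((261,331),.156+.0372+.005,o);print(X,Y, np.degrees(np.arctan2(*(X-Y)[[1,0]])), np.hypot(*(X-Y)[:2]))
E
```

```text
[ 0.3363722  -0.13208253  0.163     ]
[206.27760418 121.66651041] (206.20454545454544, 122.11363636363636)
[ 0.54311226 -0.01429293  0.2299    ] [ 0.49496383 -0.04237742  0.1982    ] 30.25457958361188 0.055740556123079994
```

apply_moves([
  [[0.004,-0.0001,-0.0007],-0.002,255],
  [[0.0045,-0.0001,-0.0008],-0.002,255],
  [[0.0045,-0.0002,-0.0008],-0.002,255],
  [[0.004,-0.0001,-0.0008],-0.001,255],
  [[0,0,0],0,255],
  [[0,0,0],0,255],
])

```text
time_s: 8.72
eef_pos: [0.5456, -0.0115, 0.1938]
eef_rot: [1.94, 0.497, -1.941]
force: [0.8, -0.2, -1.1]
opening: 0.0201
```

```bash
python3 - <<'E'
from h import *
o=get_obs(); print(o["time_s"],o["eef_pos"],o["force"],o["ft_torque"],o["opening"],td((.5453,-.0118,.193)))
for th in (4.4,2,0): print(th,td((*(knob_for(PIN,np.radians(th))[0]-[.0004,.0003]),knob_for(PIN,np.radians(th))[1]-.0195)))
cv2.imwrite("pics/w6.png",get_image("wrist")[:,:,::-1])
cv2.imwrite("pics/s6.png",cv2.resize(get_image("scene")[90:225,115:280,::-1],None,fx=4.4,fy=4.4,interpolation=cv2.INTER_CUBIC))
E
```

```text
8.725 [ 0.54563565 -0.0115252   0.19379197] [ 0.79369503 -0.174933   -1.11152186] [ 0.0033827  -0.18992526  0.12042535] 0.020111965220008195 (array([0.0008, 0.0001, 0.0004]), np.float64(28.74033999208172))
4.4 (array([ 0.0072, -0.    , -0.0007]), np.float64(28.74033999208172))
2 (array([ 0.0176, -0.0002, -0.0021]), np.float64(28.74033999208172))
0 (array([ 0.0263, -0.0002, -0.0032]), np.float64(28.74033999208172))
```

View pics/s6.png

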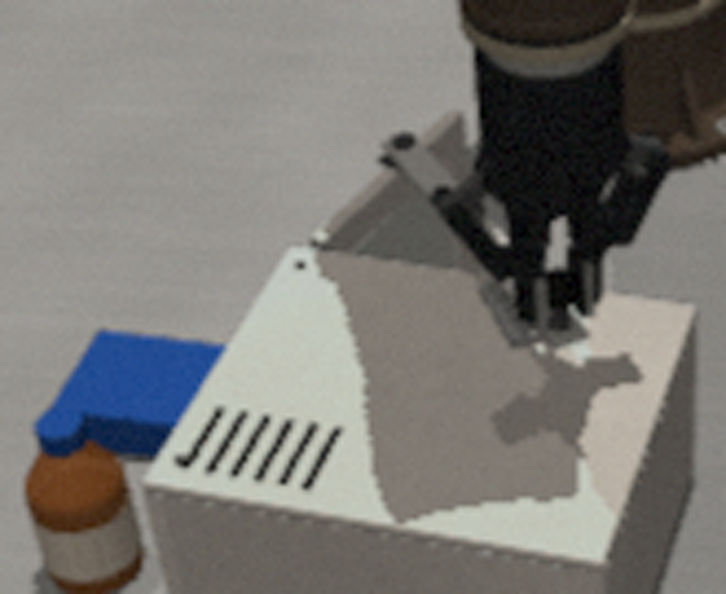

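apply_moves([
  [[0.002,0,-0.0002],0,255],
  [[0.002,0,-0.0002],0,255],
  [[0.0015,0,-0.0002],0,255],
  [[0,0,0],0,255],
])

```text
time_s: 9.32
eef_pos: [0.5463, -0.0111, 0.1882]
eef_rot: [1.94, 0.497, -1.94]
force: [1.7, -0.2, -1.3]
opening: 0.0202
```

apply_moves([
  [[0.001,0,-0.0001],0,255],
  [[0.001,0,-0.0001],0,255],
  [[0,0,0],0,255],
])

```text
time_s: 9.7
eef_pos: [0.5464, -0.011, 0.1862]
eef_rot: [1.94, 0.497, -1.94]
force: [1.1, 0.4, -0.6]
opening: 0.0204
```

apply_moves([
  [[0.001,0,-0.0001],0,255],
  [[0,0,0],0,255],
])

```text
time_s: 9.95
eef_pos: [0.5465, -0.011, 0.1852]
eef_rot: [1.94, 0.497, -1.94]
force: [1.7, -0.3, -0.6]
opening: 0.0202
```

apply_moves([
  [[0.001,0,-0.0001],0,255],
  [[0,0,0],0,255],
])

```text
time_s: 10.2
eef_pos: [0.5466, -0.011, 0.1842]
eef_rot: [1.94, 0.497, -1.94]
force: [2.5, -1.3, -1.3]
opening: 0.02
```

apply_moves([
  [[0.001,0,-0.0001],0,255],
  [[0,0,0],0,255],
])

```text
time_s: 10.45
eef_pos: [0.5467, -0.0109, 0.1832]
eef_rot: [1.94, 0.497, -1.94]
force: [0.8, -0.1, -0.5]
opening: 0.0202
```

apply_moves([
  [[0.001,0,-0.0001],0,255],
  [[0,0,0],0,255],
])

```text
time_s: 10.7
eef_pos: [0.5467, -0.0109, 0.1822]
eef_rot: [1.94, 0.497, -1.94]
force: [1.3, 0.6, 0.1]
opening: 0.0203
```

apply_moves([
  [[0.001,0,-0.0001],0,255],
  [[0,0,0],0,255],
])

```text
time_s: 10.95
eef_pos: [0.5468, -0.0108, 0.1812]
eef_rot: [1.94, 0.497, -1.94]
force: [1.5, 1.0, -0.2]
opening: 0.02
```

apply_moves([
  [[0.001,0,-0.0001],0,255],
  [[0,0,0],0,255],
])

```text
time_s: 11.2
eef_pos: [0.5469, -0.0108, 0.1802]
eef_rot: [1.94, 0.497, -1.94]
force: [1.1, 0.9, -0.2]
opening: 0.0204
```

```bash
python3 - <<'E'
from h import *
cv2.imwrite("pics/w7.png",get_image("wrist")[:,:,::-1])
cv2.imwrite("pics/s7.png",cv2.resize(get_image("scene")[90:225,115:280,::-1],None,fx=4.4,fy=4.4,interpolation=cv2.INTER_CUBIC))
for th in (1,0): print(th,td((*(knob_for(PIN,np.radians(th))[0]-[.0004,.0003]),knob_for(PIN,np.radians(th))[1]-.0195)))
E
```

```text
1 (array([ 0.0084, -0.0002, -0.0012]), np.float64(28.74775552673071))
0 (array([ 0.0128, -0.0002, -0.0017]), np.float64(28.74775552673071))
```

View pics/s7.png

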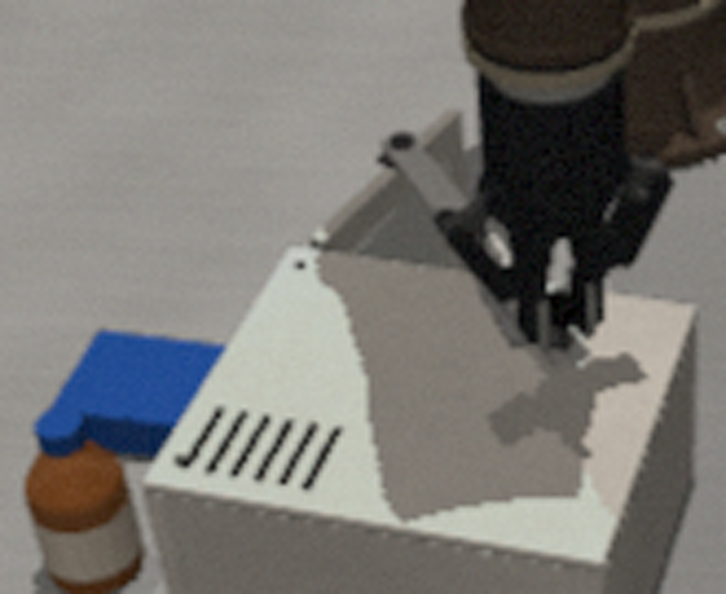

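View pics/w7.png

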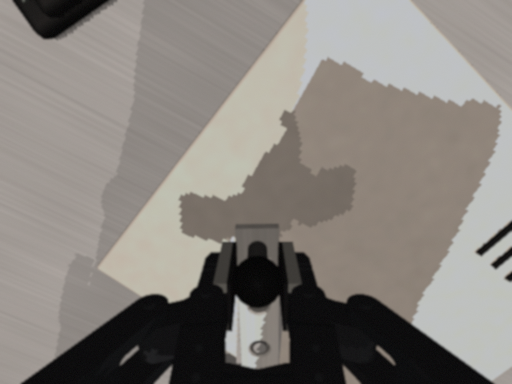

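apply_moves([
  [[0.0015,0,-0.0002],0,255],
  [[0.0015,0,-0.0002],0,255],
  [[0,0,0],0,255],
])

```text
time_s: 11.68
eef_pos: [0.5473, -0.0106, 0.1771]
eef_rot: [1.94, 0.497, -1.941]
force: [2.0, -0.3, -0.9]
opening: 0.0202
```

apply_moves([
  [[0.0015,0,-0.0002],0,255],
  [[0.0015,0,-0.0002],0,255],
  [[0,0,0],0,255],
])

```text
time_s: 12.05
eef_pos: [0.5476, -0.0104, 0.1741]
eef_rot: [1.94, 0.497, -1.941]
force: [1.0, -0.1, -0.6]
opening: 0.0195
```

apply_moves([
  [[0.0015,0,-0.0002],0,255],
  [[0.0015,0,-0.0001],0,255],
  [[0,0,0],0,255],
])

```text
time_s: 12.42
eef_pos: [0.5479, -0.0102, 0.1712]
eef_rot: [1.94, 0.497, -1.94]
force: [1.7, 0.4, -0.5]
opening: 0.0201
```

apply_moves([
  [[0.0015,0,-0.0001],0,255],
  [[0.0015,0,-0.0001],0,255],
  [[0,0,0],0,255],
])

```text
time_s: 12.8
eef_pos: [0.5481, -0.0101, 0.1682]
eef_rot: [1.94, 0.497, -1.94]
force: [0.7, -0.1, -0.5]
opening: 0.0203
```

apply_moves([
  [[0.001,0,-0.0001],0,255],
  [[0,0,0],0,255],
])

```text
time_s: 13.05
eef_pos: [0.5482, -0.0101, 0.1672]
eef_rot: [1.94, 0.497, -1.94]
force: [1.8, 0.3, -0.7]
opening: 0.02
```

apply_moves([
  [[0.0007,0,0],0,255],
  [[0,0,0],0,255],
])

```text
time_s: 13.3
eef_pos: [0.5482, -0.0102, 0.167]
eef_rot: [1.941, 0.497, -1.94]
force: [-0.1, -0.7, 4.5]
opening: 0.0202
```

```bash
python3 - <<'E'
from h import *
o=get_obs(); print(o["eef_pos"],o["force"])
X=rayw((258,282),.187,o);print(X)
cv2.imwrite("pics/w8.png",get_image("wrist")[:,:,::-1])
E
```

```text
[ 0.54823564 -0.01016344  0.16701486] [-0.11976431 -0.67703784  4.53673385]
[ 0.54819648 -0.01099944  0.187     ]
```

View pics/w8.png

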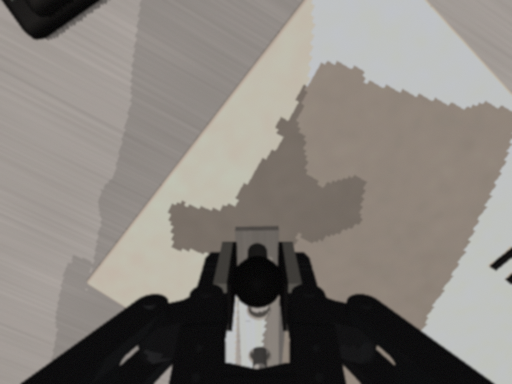

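apply_moves([
  [[-0.0003,0,0],0,170],
  [[0,0,0],0,130],
  [[0,0,0],0,80],
  [[0,0,0],0,40],
  [[-0.02,0,0],0,40],
  [[-0.03,0,0],0,0],
  [[-0.04,0,0],0,0],
  [[-0.04,0,0],0,0],
  [[-0.03,0,0],0,0],
  [[0,0,0],0,0],
  [[0,0,0],0,0],
])

```text
time_s: 14.72
eef_pos: [0.5478, -0.0102, 0.3262]
eef_rot: [1.939, 0.497, -1.941]
force: [-0.3, -0.4, -0.2]
opening: 0.0854
```

```bash
python3 - <<'E'
from h import *
import json
o=get_obs(); print(o["time_s"],o["eef_pos"],o["force"])
cv2.imwrite("pics/w9.png",get_image("wrist")[:,:,::-1])
json.dump({k:np.array(v).tolist() for k,v in o.items()},open("o9.json","w"))
cv2.imwrite("pics/s9.png",cv2.resize(get_image("scene")[90:225,115:280,::-1],None,fx=4.4,fy=4.4,interpolation=cv2.INTER_CUBIC))
cv2.imwrite("pics/s9f.png",get_image("scene")[:,:,::-1])
a=cv2.imread("pics/w9.png")[170:384,205:325]
cv2.imwrite("pics/w9z.png",cv2.resize(a,None,fx=2.8,fy=2.8,interpolation=cv2.INTER_CUBIC))
E
```

```text
14.725 [ 0.54782665 -0.0101857   0.32618664] [-0.26327273 -0.37925681 -0.19745829]
```

View pics/w9.png

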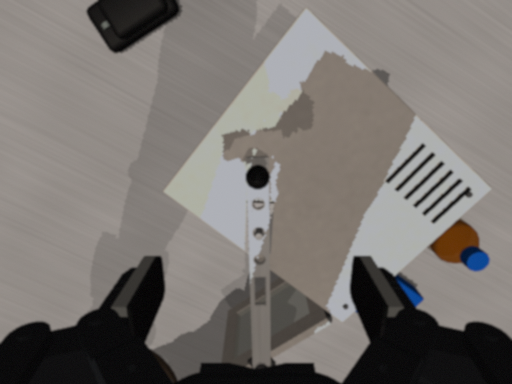

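View pics/w9z.png

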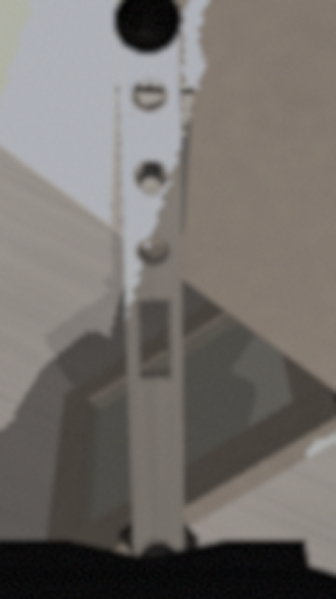

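View pics/s9.png

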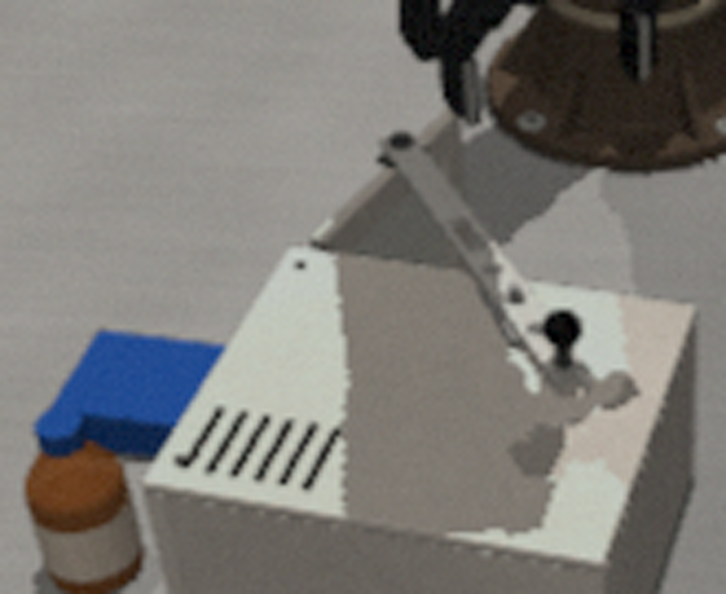

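```bash
python3 - <<'E'
from h import *
import json
o={k:np.array(v) for k,v in json.load(open("o9.json")).items()}
s=(115+562.5/4.4-.5,90+328.5/4.4-.5); w=np.array((257.5,177))
r=least_squares(lambda X:np.r_[proj("scene",X)-s,projw(X,o)-w],[.55,0,.187]);print("knob",r.x,r.fun)
h=rayw((205+150/2.8,170+177/2.8),.161,o);p=rayw((205+151/2.8,170+187/2.8),.170,o)
print("hole",h,"to plate",np.hypot(*(h[:2]-[.4889,-.0428])),"pin top",p,"knob-hole",np.hypot(*(r.x-h)[:2]))
for n,a in dict(mouse=None).items(): pass
E
```

```text
knob [ 0.547383   -0.01125109  0.18490754] [-0.59140751 -0.08646457 -0.18829881 -0.10957123]
hole [ 0.48846191 -0.04504327  0.161     ] to plate 0.0022856450807149653 pin top [ 0.48902586 -0.04508888  0.17      ] knob-hole 0.06792352636159028
```

View pics/s9f.png

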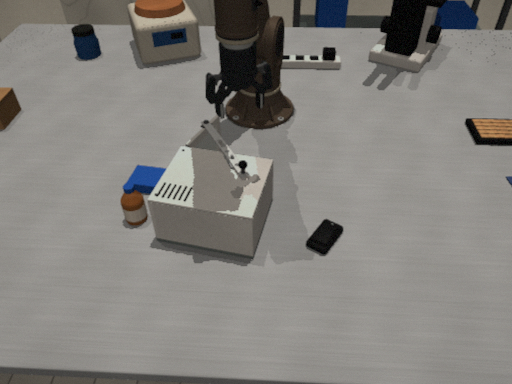

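The stay is flat: the knob measures z ≈ 0.185 m, 29 mm above the plate. The pin shows inside the middle hole, about 2 mm from the plate point. Nothing else has moved, and the gripper is well clear.

```bash
python3 -c "
from rig import *
print(close_job())"
```

```text
the job is handed in; nothing more can be done
None
```

The stay now lies flat with its middle hole over the pin. The door has been swung wider, the gripper is open and well clear, and the job is handed in. It took about 15 s of the 56 s; `close_job` gives no verdict.

**What I did:** I gripped the knob, lifted it about 44 mm, and swung the door open. I then lowered the stay in 1–1.5 mm steps along the arc of its tilt. No force built up at the height of the pin's top, so the hole dropped over it first time without a search. The only contact was about 4.5 N at the knob when the stay reached flat.

**Last checks, after release:**

| Check | Measured | Required |
|---|---|---|
| Knob height above the plate's top face | about 29 mm (nominal 31 mm) | 25–37 mm |
| Middle hole to the track's middle, level | about 2 mm | within 14 mm |
| Knob to middle hole, level | 68 mm | 68 mm (from the given dimensions) |

- **Pin in the hole:** the wrist picture shows the pin's top inside the middle hole.
- **Other things on the bench:** the mouse, bottle and slide box look to be where they were at the start, judged by eye from the scene picture rather than measured.
- **Disagreements:** the cameras differed from each other by 1–2 mm, as expected from their calibration. No check failed.

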